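# Clamp the carving blank down

## Robot

A 6-joint arm with a two-finger parallel gripper is mounted at the origin on the work surface. World frame = base frame: x ahead of the robot, y to its left, z up, the work surface at z = 0. Lengths are in m, angles in degrees, forces in N, time in s.
With the tool pointing down it reaches from about 0.325 to 0.775 m from the base axis. Payload 5.5 kg.
Tool frame: the origin (TCP) lies at the centre of the arm's flange, where the gripper is bolted on; the fingertips stand 182 mm ahead of it and the grasp point (between the pads) lies 163 mm ahead of it; z points along the fingers, y is the direction in which the jaws open and shut (so a half turn about z gives the same grasp; the last joint's range is limited). The gripper opens to 88 mm and grips with 3 to 60 N. Pads are 20 mm wide; open, the fingers measure 115 mm over their backs; the gripper's body (75 mm by 178 mm) begins 61 mm behind the grasp point.
Start: joints at [-73.78, 5.22, 70.514, -0, 104.267, -3.249], TCP at [0.2, -0.566, 0.405] pointing down, gripper open.
Joint ranges: [-164.24, 164.24], [-49.07, 125.15], [9.68, 141.18], [-86.29, 266.29], [3.28, 154.24], [-151.56, 151.56]. Speed limits (degrees/s): [147.25, 147.25, 172.46, 180, 180, 180].

## Interface

Orientations are given as [roll, pitch, yaw] about the fixed x, y, z axes, in that order (R = Rz(yaw) Ry(pitch) Rx(roll)).
In Python, from station import r gives the robot as it stands. The module is installed in compiled form; this text tells all that it offers. Calls block until the motion is done:
- r.reach(position, orientation): joint-space move of the TCP to a pose.
- r.servo_line(position, rotation=None, speed=0.15): straight line of the TCP; rotation=None keeps the orientation; speed is the mean speed in m/s.
- r.move_joints(angles): joint-space move.
- r.let_go() and r.grab(squeeze=None): open the fingers fully, or close them until they stop; squeeze is the grip in N (None keeps the last).
- r.wait(seconds).
- r.inverse_kinematics(position, orientation): joint angles nearest the present ones, or None.
- r.sense(): the state.
- r.snapshot(name): name is "scene" or "top" or "wrist"; returns a dict with "frame" (480x640x3 uint8, red, green, blue), "fx", "fy", "cx", "cy" (pixels), "R" (3x3) and "t" (3): a world point X has camera coordinates R X + t. Camera axes: x right, y down, z forward; pixel columns grow to the right and rows downward; lengths in m; the calibration is good to about 2 mm. A picture is of the moment at which its call begins. There is no depth.
A pose or a line that the arm cannot do raises r.IKError and nothing moves.
- r.hand_in(): hands the job in, once; it reports no verdict.
The state is a dict: "clock": time; "joints": joint angles; "joint_vel": joint speeds; "joint_torque": joint torques, N m; "tcp_pos": TCP position; "orientation": TCP orientation; "contact_force": force on the tool from outside, world axes, zero at the start; "torque": the same for the moment, N m; "opening": finger opening in m.
Only numpy, scipy, OpenCV 4.12 (cv2) and the standard library are available. Lean on these libraries where they do the work, as an engineer would, in place of code of your own. Each camera call takes 0.05 s, during which the arm holds its last target.

## Task

Clamp the half-carved blank's base board under the bench hold-down: screw the clamp's lever-headed spindle in (clockwise from above) with its lever raised until the foot is just snug on the board, not wrenched tight, then fold the lever fully down so that it stays closed and the board is held firmly without bruising the wood. Leave the small clay dog model where it stands, and let go of everything.

Things in the scene. Friction and masses are not known exactly. Their poses are not given: they have to be found in the camera images.
- holddown: Bench hold-down of dark steel: post 125 mm high in the bench, arm (top at 95 mm) reaching 115 mm from it over the end of the blank's light-wood base board (130 x 290 mm), and at the arm's end a vertical spindle. Origin: bench level, under the spindle's axis; +x to the post, +y along the board to the carving (150 mm high, begins 100 mm from the axis).
- lever_pivot (a point): Middle of the cross pin in the fork on top of the spindle, on the spindle's axis, about 118 mm above the bench at first. z up, x the level way the lever leans and folds, y along the pin. Turns with the spindle, sinks as it is screwed in: right-hand thread, clockwise from above drives it down, 8 mm a turn.
- spindle (a joint): Turn of the spindle in rad, growing clockwise (screwing in), 0 to 1.2 at first. Torque 0.05 Nm while free. The foot meets the wood after 1.3 to 5.3 rad; no listed pose tells where. From there the foot rubs: about 0.015 Nm more per N of foot force, and 0.1 rad adds about 3 N. Snug: 0.1 to 0.35 Nm above the free torque (7 to 23 N). It stays where it is left.
- lever_grip (a point): Grip point on the flip lever's flat dark steel blade, 55 mm from the pivot. Blade 20 mm wide (this point's y), 9 mm thick (its x), 18 to 82 mm out, round tip at 90. z runs from pivot to tip, leaning 0.58 rad from upright while open. It serves as crank: pushed at its edge 42 mm off the axis, or gripped across the 20 mm from above, and led round.
- lever (a joint): Lever's fold in rad: 0 raised, open (0 to 0.1 at first); 0.99 level, shut, at its stop. Folds outward and down only; 0.28 Nm of friction holds it anywhere. Closing, its cam drives the foot 2 mm down, adds about 50 N there and takes up to 0.45 Nm (8 N at 60 mm); the cam is self-locking. Push its back (upper) face near the tip, out and down; it clears the arm.
- foot: Round flat rubber-faced foot at the spindle's lower end, 34 mm across; origin at the centre of its underside. It turns with the spindle and bears on the wood of the board, clear of it by a few mm at first (how many is not known). Sprung: about 30 N per mm.
- clay_model (a point): Small grey-brown clay dog on a 100 x 150 x 12 mm wooden plate, 110 mm high in all, standing on the bench to the right of the hold-down (its -y side). The point is 50 mm above the centre of the plate's underside. Not to be disturbed.

How it is judged:
By the outcome, as a careful person would: the job done as asked, in the order asked, and still so for the second after the job is handed in, with the robot touching nothing.
It also fails if it takes over 72 s, if anything falls off the work surface, if the arm or the gripper's body presses on something with over 40 N, if the wrist force passes 120 N, or if a joint passes its speed limit or range.

## Working session

There is one attempt and no reset: what is moved stays moved. The work goes in short steps, each a Python script; the robot and the scene stay as the last script left them, time stands still between calls to the robot, and variables do not carry over. Pictures are saved under pics/ and viewed, and the job is handed in when it is done.

```bash
mkdir -p pics
python3 - <<'E'
from station import r
import cv2,json
for n in ("scene","top","wrist"):
    s=r.snapshot(n); cv2.imwrite(f"pics/{n}0.png",s["frame"][:,:,::-1]); print(n,s["fx"],s["cx"],s["cy"],s["R"],s["t"])
print(r.sense())
E
```

```text
scene 546.3155872930657 316.3759680671271 245.58538428438436 [[ 0.68282897  0.73055998 -0.00516823]
 [ 0.42945936 -0.40710348 -0.80612122]
 [-0.59102391  0.54822338 -0.59172787]] [-0.35185917 -0.18881976  1.17145538]
top 476.6895980787449 313.87259071086214 234.03574736348594 [[-0.0087714  -0.99994406  0.00591083]
 [-0.97701376  0.00731088 -0.21305086]
 [ 0.21299572 -0.00764372 -0.97702323]] [-0.07913342  0.62249604  0.74936444]
wrist 413.52126860202605 321.4875587205653 243.67312415143547 [[ 0.33286208 -0.94297439 -0.00146405]
 [-0.90460672 -0.31975622  0.2818557 ]
 [-0.26625085 -0.09249468 -0.95945569]] [-0.59979521 -0.0348384   0.3907573 ]
{'clock': 0.15, 'joints': array([-7.37807336e+01,  5.25310965e+00,  7.05643081e+01, -5.58970152e-04,
        1.04266506e+02, -3.24786007e+00]), 'joint_vel': array([ 0.01005186, -0.06542461, -0.11666605,  0.02585945, -0.03962694,
        0.07071978]), 'joint_torque': array([ 1.11812395e-03, -4.47046995e+01, -4.06906915e+01,  6.97889132e-02,
        2.75219581e-02, -1.04619910e-04]), 'tcp_pos': array([ 0.19997869, -0.56574709,  0.40378434]), 'orientation': array([-1.79916181e+02, -4.21366504e-03,  1.94669860e+01]), 'contact_force': array([0.71614522, 0.40427469, 0.32904617]), 'torque': array([-0.00353297,  0.02619363,  0.0144812 ]), 'opening': 0.08804157157477814}
```

View pics/scene0.png

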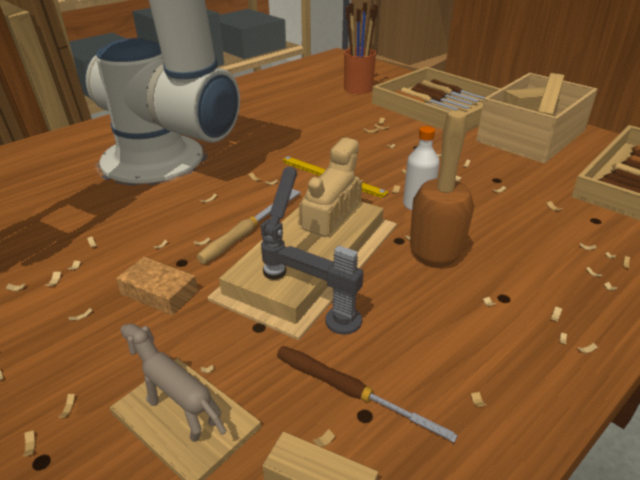

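View pics/top0.png

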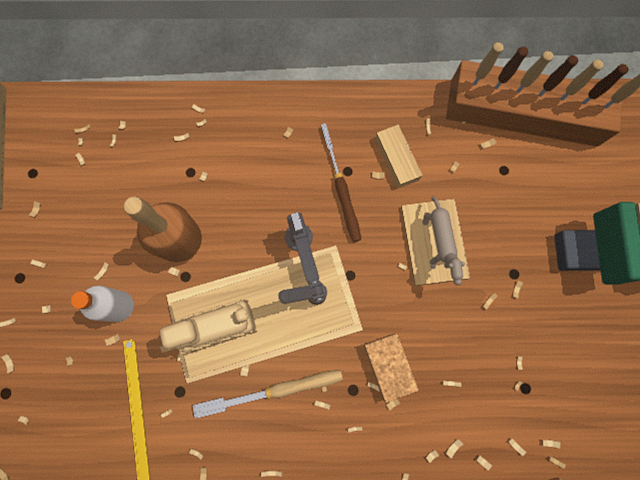

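View pics/wrist0.png

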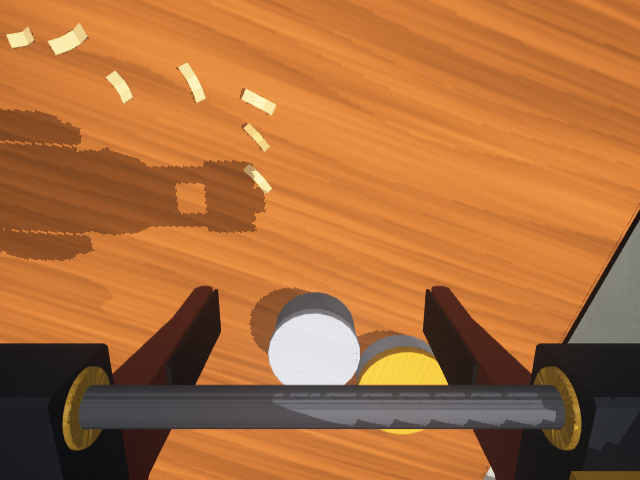

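Run:
```python
import cv2
a=cv2.imread("pics/scene0.png")[150:350,220:380]; cv2.imwrite("pics/sc.png",cv2.resize(a,None,fx=3.5,fy=3,interpolation=2)[:600])
a=cv2.imread("pics/top0.png")[200:320,250:370]; cv2.imwrite("pics/tc.png",cv2.resize(a,None,fx=5,fy=5,interpolation=2))
```

```text
(no output)
```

View pics/sc.png

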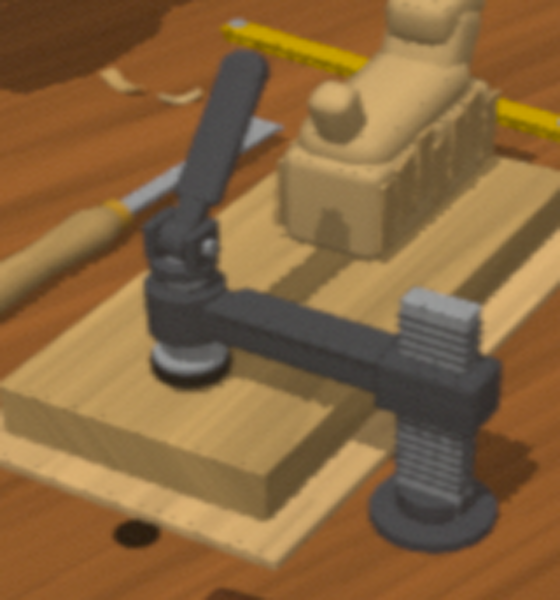

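View pics/tc.png

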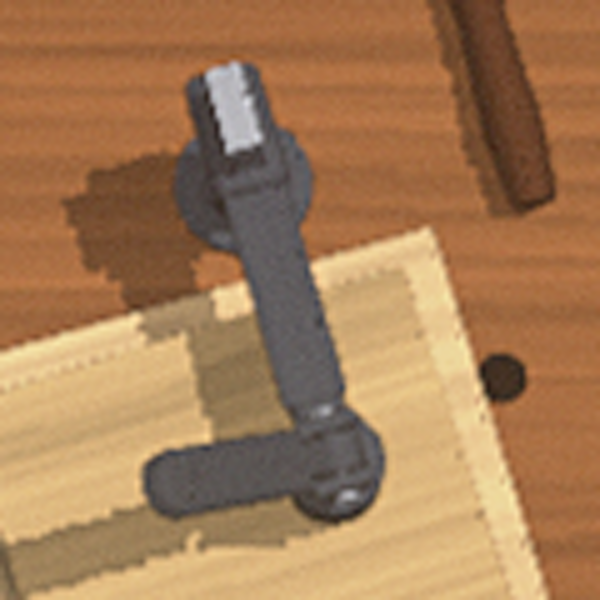

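```bash
cat > h.py <<'E'
from station import r
import numpy as np
def ray(s,u,v):
    d=s["R"].T@np.array([(u-s["cx"])/s["fx"],(v-s["cy"])/s["fy"],1]); return -s["R"].T@s["t"],d
def onz(s,u,v,z):
    c,d=ray(s,u,v); return c+d*(z-c[2])/d[2]
def tri(s1,p1,s2,p2):
    c1,d1=ray(s1,*p1);c2,d2=ray(s2,*p2)
    A=np.stack([d1,-d2],1);k=np.linalg.lstsq(A,c2-c1,rcond=None)[0]
    a=c1+d1*k[0];b=c2+d2*k[1]; return (a+b)/2,np.linalg.norm(a-b)
E
python3 - <<'E'
from h import *
T=r.snapshot("top");S=r.snapshot("scene")
print("pivot top", onz(T,316.6,290.4,.118), onz(T,318.4,290.4,.118),"scene",onz(S,272.3,230,.118))
print("tri",tri(T,(317,290.4),S,(272.3,230)))
print("tipc", tri(T,(282.5,296.5),S,(289.4,174)), tri(T,(279.5,297),S,(291,168)))
print("post",onz(T,296.5,221.5,.125))
print("post base",onz(T,298.8,237.5,0.0), "armtip boss", onz(T,318.4,292,.095))
E
```

```text
pivot top [ 0.52052097 -0.08727258  0.118     ] [ 0.52049789 -0.09008815  0.118     ] scene [ 0.52582221 -0.09084129  0.118     ]
tri (array([ 0.52109639, -0.08767341,  0.11407561]), np.float64(0.0006816582971705416))
tipc (array([ 0.50570944, -0.03849932,  0.17630875]), np.float64(0.0026441326320896814)) (array([ 0.50452948, -0.03451397,  0.1835673 ]), np.float64(0.002270523389328483))
post [ 0.62996941 -0.05615849  0.125     ]
post base [ 0.6301416  -0.05671186  0.        ] armtip boss [ 0.52016102 -0.09043393  0.095     ]
```

```bash
cat >> h.py <<'E'
AX=np.array([0.5205,-0.0885]); RC=0.040
def yawof(phi): return max(phi+90,-62.)
def pose(phi,off,ztip,rc=RC):
    a=np.radians(phi);e=np.array([np.cos(a),np.sin(a)]);t=np.array([-e[1],e[0]])
    p=AX+rc*e+off*t
    return [p[0],p[1],ztip+.182],[180,0,yawof(phi)]
def tau(n=4,dt=.03,b=None):
    L=[]
    for _ in range(n):
        r.wait(dt);s=r.sense();L.append(np.r_[s["contact_force"],s["torque"]])
    w=np.mean(L,0)
    if b is not None: w=w-b
    d=s["tcp_pos"][:2]-AX
    return w, w[5]+d[0]*w[1]-d[1]*w[0], s
E
python3 - <<'E'
from h import *
r.grab(10)
r.reach(*pose(106,.038,.25)); print(tau(), )
r.servo_line(*pose(106,.036,.167),speed=.15)
w,t,s=tau();print(w.round(3),t,s["clock"],s["tcp_pos"],s["orientation"],s["joints"],s["opening"])
import cv2
for n in("scene","top"): cv2.imwrite(f"pics/{n}1.png",r.snapshot(n)["frame"][:,:,::-1])
E
```

```text
(array([ 0.15668944,  0.16745568, -0.28837111,  0.09433653, -0.11912737,
        0.0082322 ]), np.float64(-0.004013331548694114), {'clock': 3.7917, 'joints': array([-1.14464322e+01, -1.32653459e+01,  8.53756898e+01, -5.85572384e-03,
        1.07902471e+02, -1.17368049e+02]), 'joint_vel': array([-0.0459631 ,  0.01379475,  0.08958147,  0.01120146, -0.00269798,
       -0.19729604]), 'joint_torque': array([ 9.96692944e-02, -3.03908837e+01, -4.03460884e+01, -4.01615119e-02,
        6.09577820e-02,  4.00159304e-03]), 'tcp_pos': array([ 0.47301025, -0.06110122,  0.43186208]), 'orientation': array([ 1.79999058e+02, -1.39424533e-02, -1.64080183e+02]), 'contact_force': array([-0.02123981, -0.22170449, -0.83874786]), 'torque': array([ 0.09375831, -0.12272287,  0.01219746]), 'opening': 0.0005185553443065998})
[-0.282  0.083 -0.059  0.072 -0.111  0.006] 0.010116449604246933 4.625 [ 0.47504493 -0.06004514  0.35062811] [-1.79933039e+02  1.31076517e-01 -1.64002725e+02] [-1.12759500e+01 -1.39234555e+01  9.41696194e+01  5.54483735e-04
  9.96066474e+01 -1.17273055e+02] 0.0007719761499549759
```

Run:
```python
import cv2,numpy as np
a=cv2.imread("pics/scene1.png")[60:300,180:420]; b=cv2.imread("pics/top1.png")[160:400,200:440]
cv2.imwrite("pics/c1.png",cv2.resize(np.hstack([a,b]),(800,400),interpolation=2))
```

```text
(no output)
```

View pics/c1.png

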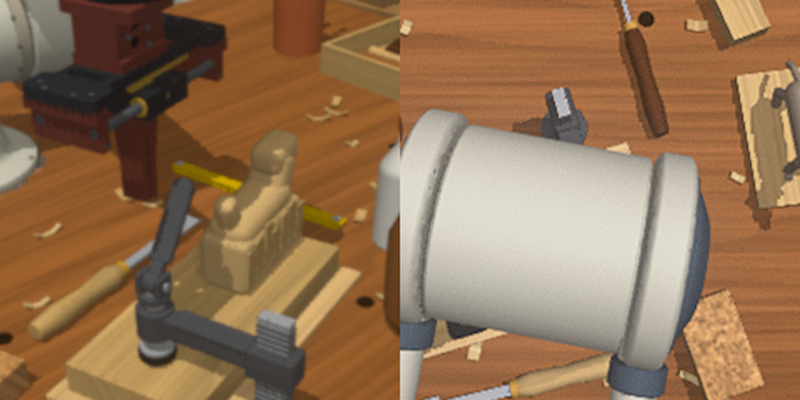

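```bash
cat > sweep.py <<'E'
from h import *
import sys
def sweep(phi,end,step,b,zr,stop,speed=.04,off=.0195):
    while phi>end:
        phi-=step
        z=.167-.008*(106-phi)/360
        p,o=pose(phi,off,z)
        r.servo_line(p,o,speed=speed)
        w,t,s=tau(3,.02,b)
        a=np.radians(phi)
        Ft=w[:2]@[-np.sin(a),np.cos(a)];Fr=w[:2]@[np.cos(a),np.sin(a)]
        print(f"{phi:.0f} tau {t:.3f} Ft {Ft:.2f} Fr {Fr:.2f} Fz {w[2]:.2f} F*r {Ft*RC:.3f} t {s['clock']:.2f}",flush=True)
        if t>stop or abs(w[:3]).max()>20: print("STOP");break
    return phi
E
python3 - <<'E'
from sweep import *
b,_,_=tau(6,.03); np.save("b.npy",b)
r.servo_line(*pose(106,.024,.167),speed=.05)
print(tau(3,.02,b)[:2])
sweep(112,66,6,b,0,.13)
E
```

```text
(array([ 0.27480046, -0.03833504,  0.48970546, -0.00667186, -0.00649691,
       -0.01198336]), np.float64(-0.019447761323113877))
106 tau -0.088 Ft -0.64 Fr 0.31 Fz 0.22 F*r -0.025 t 5.68
100 tau -0.021 Ft -0.17 Fr 0.00 Fz 0.16 F*r -0.007 t 6.00
94 tau -0.022 Ft -0.24 Fr -0.29 Fz -0.19 F*r -0.010 t 6.32
88 tau 0.014 Ft 0.29 Fr -0.39 Fz 0.49 F*r 0.012 t 6.63
82 tau -0.028 Ft 0.08 Fr 0.27 Fz 0.63 F*r 0.003 t 6.95
76 tau -0.005 Ft -0.25 Fr 0.63 Fz 0.26 F*r -0.010 t 7.27
70 tau -0.059 Ft 0.03 Fr 0.44 Fz -0.04 F*r 0.001 t 7.58
64 tau -0.006 Ft 0.18 Fr 0.41 Fz 0.38 F*r 0.007 t 7.90
```

```bash
cat > look.py <<'E'
from h import *
import cv2,sys
n=sys.argv[1]
a=r.snapshot("scene")["frame"][60:300,180:420,::-1];b=r.snapshot("wrist")["frame"][:,:,::-1]
cv2.imwrite(f"pics/{n}.png",np.hstack([cv2.resize(a,(400,400),interpolation=2),cv2.resize(b,(400,400))]))
E
python3 look.py l2; python3 -c "
from h import *
s=r.sense();print(s['tcp_pos'],s['orientation'])"
```

```text
[ 0.52038729 -0.04403794  0.34814084] [1.79999387e+02 1.52758278e-02 1.54154675e+02]
```

View pics/l2.png

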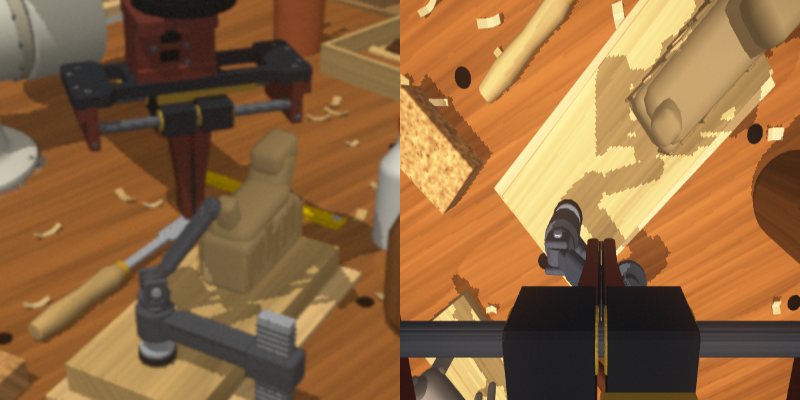

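Run:
```python
from h import *
S=r.snapshot("scene")
for phi in (106,90,75,70,64,55):
    a=np.radians(phi);X=np.r_[AX+.046*np.array([np.cos(a),np.sin(a)]),.118+.072]
    c=S["R"]@X+S["t"];print(phi,S["fx"]*c[0]/c[2]+S["cx"],S["fy"]*c[1]/c[2]+S["cy"])
b=np.load("b.npy")
phi=64
for k in range(6):
    phi-=1.5
    p,o=pose(phi,.0195,.167-.008*(106-phi)/360)
    r.servo_line(p,o,speed=.03)
    out=[]
    for j in range(5):
        s=r.sense();w=np.r_[s["contact_force"],s["torque"]]-b
        d=s["tcp_pos"][:2]-AX;a=np.radians(phi)
        out.append((round(s["clock"],3),round(w[5]+d[0]*w[1]-d[1]*w[0],3),round(w[:2]@[-np.sin(a),np.cos(a)],2),round(np.linalg.norm(s["tcp_pos"]-p)*1e3,2)))
        r.wait(.01)
    print(phi,out)
```

```text
106 287.7912792964508 166.85471147703686
90 295.0084532284105 169.69144943318278
75 300.07229857431923 173.22193817151216
70 301.3248476243716 174.55304558570535
64 302.5125047027782 176.23313602435343
55 303.61304584464983 178.88840671243665
62.5 [(8.3, np.float64(0.053), np.float64(1.26), np.float64(0.09)), (8.308, np.float64(0.035), np.float64(1.59), np.float64(0.09)), (8.317, np.float64(0.019), np.float64(1.13), np.float64(0.09)), (8.325, np.float64(-0.003), np.float64(0.0), np.float64(0.09)), (8.333, np.float64(-0.0), np.float64(1.12), np.float64(0.09))]
61.0 [(8.592, np.float64(0.065), np.float64(1.45), np.float64(0.03)), (8.6, np.float64(0.031), np.float64(0.59), np.float64(0.02)), (8.608, np.float64(0.012), np.float64(0.9), np.float64(0.03)), (8.617, np.float64(0.09), np.float64(1.72), np.float64(0.02)), (8.625, np.float64(-0.005), np.float64(0.18), np.float64(0.05))]
59.5 [(8.883, np.float64(0.029), np.float64(0.18), np.float64(0.01)), (8.892, np.float64(-0.033), np.float64(0.22), np.float64(0.01)), (8.9, np.float64(0.063), np.float64(1.28), np.float64(0.01)), (8.908, np.flo
[... 392 characters left out ...]
t64(-0.04), np.float64(0.46), np.float64(0.02))]
56.5 [(9.467, np.float64(0.024), np.float64(1.42), np.float64(0.03)), (9.475, np.float64(-0.088), np.float64(0.6), np.float64(0.01)), (9.483, np.float64(-0.023), np.float64(0.56), np.float64(0.01)), (9.492, np.float64(0.031), np.float64(0.62), np.float64(0.01)), (9.5, np.float64(0.01), np.float64(1.1), np.float64(0.02))]
55.0 [(9.758, np.float64(-0.035), np.float64(0.34), np.float64(0.02)), (9.767, np.float64(-0.052), np.float64(0.23), np.float64(0.01)), (9.775, np.float64(0.073), np.float64(0.95), np.float64(0.02)), (9.783, np.float64(-0.066), np.float64(-0.42), np.float64(0.02)), (9.792, np.float64(0.05), np.float64(0.81), np.float64(0.03))]
```

```bash
cat > sweep.py <<'E'
from h import *
def sweep(phi,end,step,b,stop,speed=.04,off=.0195,n=6):
    hist=[]
    while phi>end:
        phi-=step
        p,o=pose(phi,off,.167-.008*(106-phi)/360)
        r.servo_line(p,o,speed=speed)
        L=[];a=np.radians(phi)
        for j in range(n):
            s=r.sense();w=np.r_[s["contact_force"],s["torque"]]-b
            d=s["tcp_pos"][:2]-AX
            L.append([w[5]+d[0]*w[1]-d[1]*w[0],w[:2]@[-np.sin(a),np.cos(a)],w[:2]@[np.cos(a),np.sin(a)],w[2]]); r.wait(.008)
        L=np.array(L);m=L.mean(0)
        print(f"{phi:.0f} tau {m[0]:.3f} first2 {L[:2,0].mean():.3f} Ft {m[1]:.2f} f2 {L[:2,1].mean():.2f} Fr {m[2]:.2f} Fz {m[3]:.2f} t {s['clock']:.2f}",flush=True)
        hist.append(m[1]*.04)
        if m[1]*.04>stop or np.mean(hist[-2:])>stop*.85 : print("STOP");break
    return phi
E
python3 - <<'E'
from sweep import *
b=np.load("b.npy")
sweep(55,-20,6,b,.11)
E
python3 look.py l3
```

```text
49 tau -0.034 first2 -0.026 Ft 0.26 f2 0.17 Fr 0.50 Fz 0.33 t 10.11
43 tau -0.010 first2 -0.023 Ft 0.25 f2 -0.00 Fr 0.40 Fz 0.37 t 10.43
37 tau -0.010 first2 0.003 Ft 0.35 f2 0.38 Fr 0.28 Fz 0.42 t 10.74
31 tau -0.001 first2 -0.003 Ft 0.28 f2 0.29 Fr 0.13 Fz -0.22 t 11.06
25 tau -0.028 first2 -0.018 Ft -0.11 f2 0.48 Fr -0.05 Fz 0.27 t 11.38
19 tau -0.015 first2 -0.020 Ft 0.24 f2 0.51 Fr 0.20 Fz -0.04 t 11.69
13 tau -0.001 first2 0.013 Ft 0.06 f2 0.22 Fr -0.07 Fz -0.32 t 12.01
7 tau -0.014 first2 -0.015 Ft 0.37 f2 0.49 Fr 0.32 Fz 0.12 t 12.32
1 tau -0.025 first2 -0.014 Ft 0.20 f2 0.79 Fr 0.22 Fz 0.35 t 12.64
-5 tau 0.004 first2 0.019 Ft 0.30 f2 0.99 Fr -0.33 Fz -0.01 t 12.96
-11 tau 0.010 first2 0.008 Ft 0.47 f2 0.47 Fr 0.08 Fz 0.08 t 13.28
-17 tau -0.030 first2 -0.035 Ft 0.04 f2 0.25 Fr 0.15 Fz 0.68 t 13.59
-23 tau 0.009 first2 -0.014 Ft 0.45 f2 0.35 Fr 0.01 Fz 0.23 t 13.91
```

View pics/l3.png

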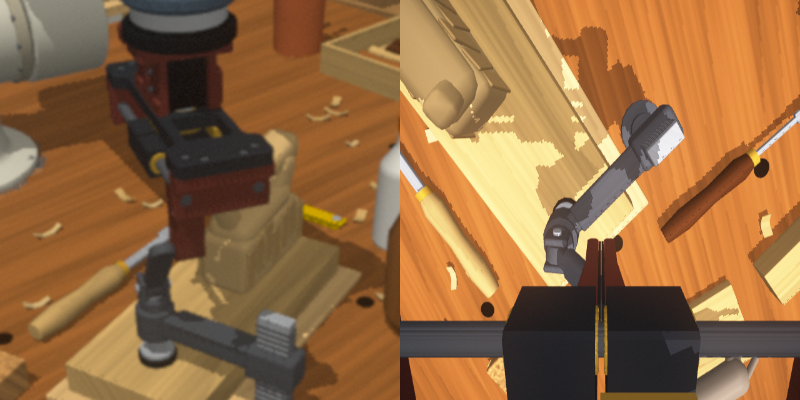

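```bash
python3 - <<'E'
from sweep import *
b=np.load("b.npy")
sweep(-23,-110,4,b,.06,speed=.03)
E
python3 look.py l4
```

```text
-27 tau 0.026 first2 0.045 Ft 1.02 f2 0.88 Fr -0.20 Fz 0.58 t 14.31
-31 tau -0.011 first2 0.006 Ft 0.43 f2 0.78 Fr -0.28 Fz 0.28 t 14.61
-35 tau 0.008 first2 0.041 Ft 0.67 f2 0.90 Fr -0.16 Fz 0.22 t 14.91
-39 tau 0.022 first2 0.031 Ft 0.42 f2 0.53 Fr -0.21 Fz 0.43 t 15.21
-43 tau 0.012 first2 0.048 Ft 0.58 f2 0.62 Fr 0.06 Fz 0.25 t 15.51
-47 tau 0.009 first2 0.047 Ft 0.44 f2 0.94 Fr 0.11 Fz 0.21 t 15.81
-51 tau 0.031 first2 0.052 Ft 1.01 f2 0.80 Fr -0.33 Fz 0.36 t 16.11
-55 tau 0.014 first2 0.005 Ft 0.53 f2 0.60 Fr -0.15 Fz 0.13 t 16.41
-59 tau 0.001 first2 -0.015 Ft 0.47 f2 0.50 Fr -0.00 Fz 0.30 t 16.71
-63 tau -0.020 first2 -0.019 Ft 0.36 f2 0.53 Fr 0.05 Fz 0.23 t 17.01
-67 tau 0.002 first2 0.042 Ft 0.71 f2 0.75 Fr -0.13 Fz 0.69 t 17.31
-71 tau 0.036 first2 0.065 Ft 1.35 f2 1.53 Fr -0.32 Fz 0.86 t 17.61
-75 tau 0.042 first2 0.039 Ft 1.74 f2 1.59 Fr -0.31 Fz 0.59 t 17.91
STOP
```

View pics/l4.png

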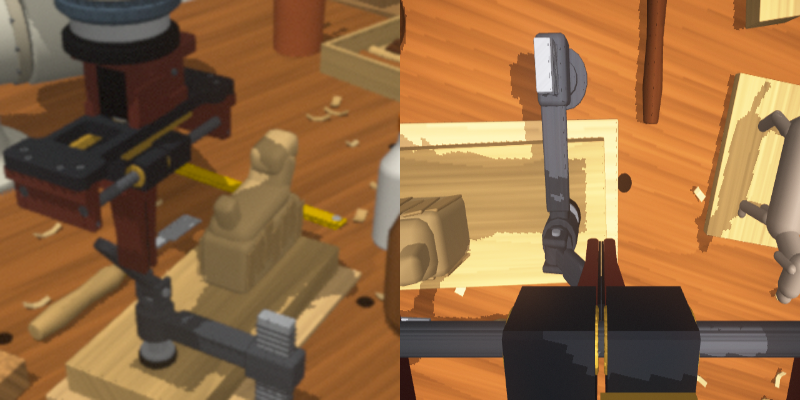

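Run:
```python
from sweep import *
b=np.load("b.npy")
sweep(-75,-90,4,b,.20,speed=.03,n=10)
```

```text
-79 tau 0.068 first2 0.048 Ft 1.98 f2 2.07 Fr -1.06 Fz 0.92 t 18.34
-83 tau 0.069 first2 0.089 Ft 2.33 f2 2.77 Fr -1.08 Fz 0.93 t 18.68
-87 tau 0.094 first2 0.082 Ft 2.45 f2 2.43 Fr -1.47 Fz 1.09 t 19.01
-91 tau 0.112 first2 0.149 Ft 3.02 f2 3.21 Fr -1.64 Fz 1.27 t 19.34
```

Run:
```python
from sweep import *
b=np.load("b.npy")
sweep(-91,-95,1,b,.25,speed=.003,n=6)
```

```text
-92 tau 0.125 first2 0.107 Ft 3.86 f2 3.90 Fr -1.70 Fz 0.67 t 19.80
-93 tau 0.122 first2 0.154 Ft 3.63 f2 3.28 Fr -2.00 Fz 1.55 t 20.26
-94 tau 0.129 first2 0.129 Ft 3.93 f2 3.70 Fr -2.06 Fz 1.69 t 20.72
-95 tau 0.131 first2 0.141 Ft 4.11 f2 4.24 Fr -2.30 Fz 1.71 t 21.18
```

```bash
python3 - <<'E'
from sweep import *
b=np.load("b.npy")
sweep(-95,-98.5,2,b,.25,speed=.006,n=12)
# back off ccw and rise
p,o=pose(-99,.045,.167-.0046); r.servo_line(p,o,speed=.1)
p[2]+=.09; r.servo_line(p,o,speed=.2)
w,t,s=tau(6,.03);print(w-b,t,s["clock"])
E
python3 look.py l5
```

```text
-97 tau 0.141 first2 0.161 Ft 3.71 f2 3.69 Fr -2.58 Fz 1.50 t 21.68
-99 tau 0.133 first2 0.129 Ft 3.78 f2 3.44 Fr -2.63 Fz 1.57 t 22.19
[ 0.3165599  -0.13560039  0.06116897 -0.04654511  0.1224139  -0.03158738] -0.013662162852715043 23.4083
```

View pics/l5.png

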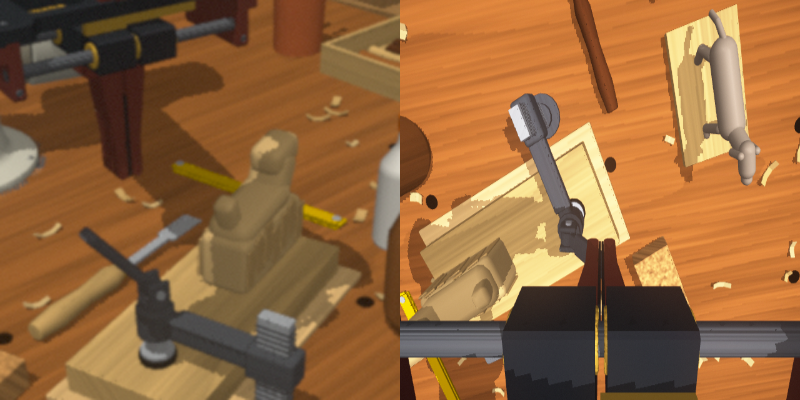

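Run:
```python
from h import *
import cv2
r.reach([.40,-.30,.45],[180,0,-9])
b=np.load("b.npy");w,t,s=tau(4);print(w-b,s["clock"])
a=r.snapshot("scene")["frame"][150:290,200:340,::-1];c=r.snapshot("top")["frame"][200:340,240:380,::-1]
cv2.imwrite("pics/l6.png",cv2.resize(np.hstack([a,c]),(800,400),interpolation=2))
```

```text
[ 0.2562911   0.11848194  0.47428663 -0.05091924  0.14614177 -0.02014973] 24.5583
```

View pics/l6.png

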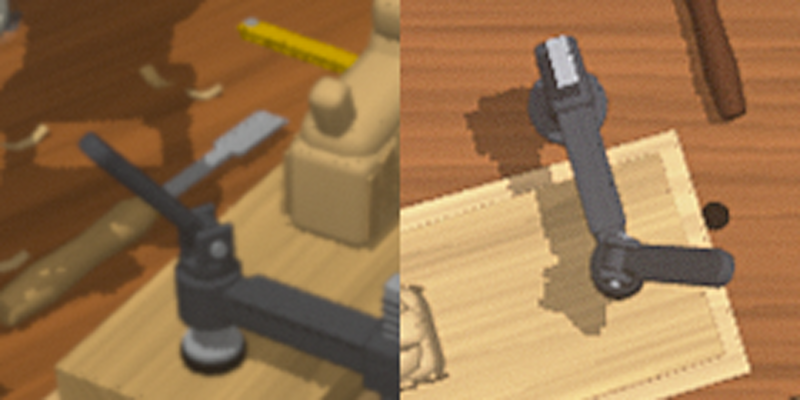

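Run:
```python
from h import *
T=r.snapshot("top");S=r.snapshot("scene")
for tp,sp in (((356.2,292.8),(229.0,199)),((354,292.6),(231,201.5))):
    X,e=tri(T,tp,S,sp); d=X[:2]-AX; print(X,e,np.linalg.norm(d),np.degrees(np.arctan2(d[1],d[0])))
print(onz(T,314.2,292,.1145), onz(S,271.8,235.8,.1145), r.sense()["clock"])
# projection of hypotheses
for lean in (.58,.7,.85,1.0):
  for phi in (-85,-99):
    a=np.radians(phi);X=np.r_[AX+.088*np.sin(lean)*np.array([np.cos(a),np.sin(a)]),.1135+.088*np.cos(lean)]
    print(lean,phi,[ (round(s["fx"]*c[0]/c[2]+s["cx"],1),round(s["fy"]*c[1]/c[2]+s["cy"],1)) for s in (T,S) for c in [s["R"]@X+s["t"]]])
```

```text
[ 0.5102403  -0.14324598  0.18226326] 0.000543596673324132 0.055699042621082495 -100.61442364598695
[ 0.51079946 -0.14075601  0.17781763] 0.0011277657790573902 0.05314876417725741 -100.51639348246866
[ 0.51838533 -0.08352239  0.1145    ] [ 0.53195817 -0.09697991  0.1145    ] 24.7583
0.58 -85 [(np.float64(351.7), np.float64(282.4)), (np.float64(240.1), np.float64(198.1))]
0.58 -99 [(np.float64(351.6), np.float64(290.7)), (np.float64(234.8), np.float64(194.4))]
0.7 -85 [(np.float64(357.2), np.float64(282.4)), (np.float64(235.4), np.float64(205.2))]
0.7 -99 [(np.float64(357.1), np.float64(292.0)), (np.float64(229.2), np.float64(200.8))]
0.85 -85 [(np.float64(363.0), np.float64(282.5)), (np.float64(230.4), np.float64(214.6))]
0.85 -99 [(np.float64(362.9), np.float64(293.6)), (np.float64(223.1), np.float64(209.3))]
1.0 -85 [(np.float64(367.6), np.float64(282.8)), (np.float64(226.3), np.float64(224.3))]
1.0 -99 [(np.float64(367.5), np.float64(295.0)), (np.float64(218.3), np.float64(218.3))]
```

```bash
cat > fold.py <<'E'
from h import *
PH=np.radians(-100.5);E_=np.array([np.cos(PH),np.sin(PH)])
def fp(th,L=.070,pz=.1134,gap=0.,half=.010):
    rr=L*np.sin(th)-(.0045+gap)*np.cos(th)-half; z=pz+L*np.cos(th)+(.0045+gap)*np.sin(th)
    p=AX+rr*E_; return [p[0],p[1],z+.182],[180,0,79.5]
def rd(b,n=4):
    L=[]
    for _ in range(n): s=r.sense();L.append(s["contact_force"]);r.wait(.01)
    w=np.mean(L,0)-b; return np.round([w[:2]@E_,w[:2]@[-E_[1],E_[0]],w[2]],2),s
E
python3 - <<'E'
from fold import *
p,o=fp(.58,gap=.015); q=list(p);q[2]+=.06
r.reach(q,o); r.servo_line(p,o,speed=.15)
b=np.mean([(r.wait(.02),r.sense()["contact_force"])[1] for _ in range(6)],0);np.save("b2.npy",b)
r.servo_line(*fp(.6),speed=.06);print(rd(b))
for th in np.arange(.7,1.21,.1):
    r.servo_line(*fp(th),speed=.05); f,s=rd(b); print(round(th,2),f,round(s["clock"],2))
    if abs(f).max()>35: break
E
python3 look.py l7
```

```text
(array([-0.24, -0.22, -0.27]), {'clock': 26.875, 'joints': array([-1.61732850e+01, -6.10755911e+00,  8.67515072e+01,  5.97568447e-03,
        9.93803956e+01, -5.63526903e+00]), 'joint_vel': array([ 0.44296591, -0.15852486, -0.2890497 ,  0.00345724,  0.04601921,
        0.03996137]), 'joint_torque': array([-1.97713533e-01, -3.59561563e+01, -4.05661941e+01,  4.30207083e-02,
        1.54399459e-02, -1.42110349e-02]), 'tcp_pos': array([ 0.51572355, -0.11415184,  0.35552504]), 'orientation': array([-1.79976353e+02, -8.25813783e-03,  7.94629551e+01]), 'contact_force': array([ 0.01846186,  0.38930985, -0.00979569]), 'torque': array([ 0.00492897, -0.06730272,  0.04598697]), 'opening': 0.0007770377055937543})
0.7 [-0.67  0.17  0.37] 27.2
0.8 [-0.55  0.57  0.7 ] 27.52
0.9 [-0.86  1.15  1.2 ] 27.85
1.0 [-0.45 -0.04  0.44] 28.18
1.1 [-0.28 -0.36  0.66] 28.5
1.2 [0.33 0.04 0.76] 28.82
```

View pics/l7.png

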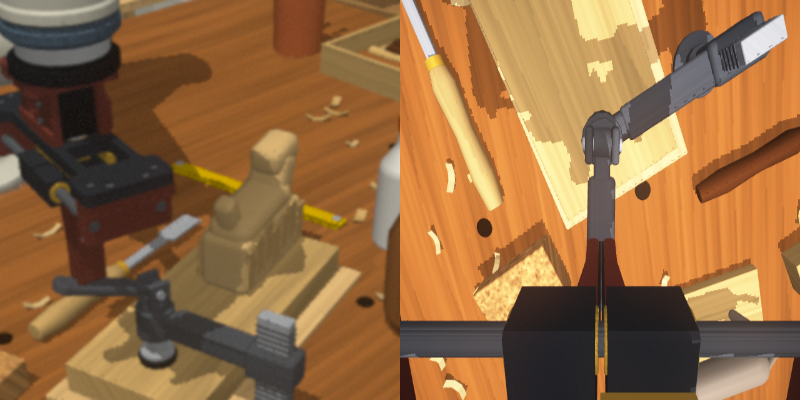

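```bash
python3 - <<'E'
from fold import *
b=np.load("b2.npy")
for th in (1.3,1.4,1.5,1.57):
    r.servo_line(*fp(th),speed=.05); f,s=rd(b); print(round(th,2),f,round(s["clock"],2))
p,o=fp(1.57)
for k in range(12):
    p[2]-=.0006
    r.servo_line(p,o,speed=.02); f,s=rd(b); print(k,f,round(s["tcp_pos"][2]-.182,4),round(s["clock"],2))
    if abs(f).max()>20: break
E
python3 look.py l8
```

```text
1.3 [-0.26 -0.15  0.68] 29.25
1.4 [0.42 0.01 0.38] 29.57
1.5 [ 0.22 -0.37 -0.08] 29.9
1.57 [ 0.32 -0.6   0.71] 30.18
0 [ 0.6  -1.35  2.43] 0.1175 30.47
1 [ 0.44 -1.9   5.01] 0.1171 30.75
2 [ 0.18 -2.72  6.57] 0.117 31.03
3 [ 0.02 -2.86  8.12] 0.1169 31.32
4 [ 0.31 -4.01 10.79] 0.1169 31.6
5 [-0.07 -4.44 12.18] 0.1168 31.88
6 [ 0.27 -5.1  14.36] 0.1168 32.17
7 [-0.76 -6.12 17.36] 0.1167 32.45
8 [ 0.22 -6.76 18.5 ] 0.1166 32.73
9 [-0.1  -7.88 20.54] 0.1165 33.02
```

View pics/l8.png

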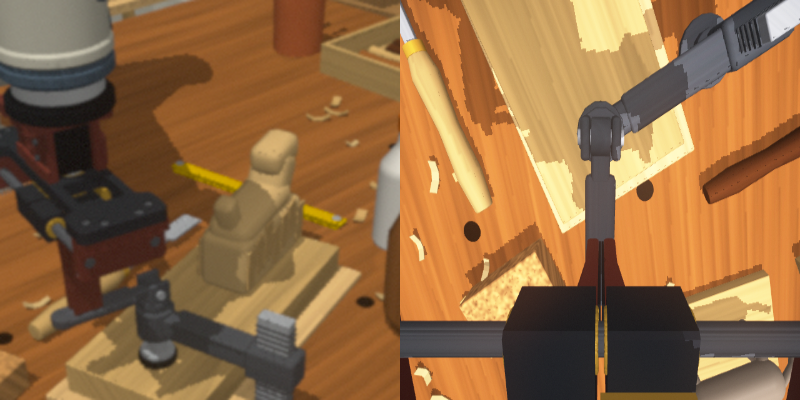

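Run:
```python
from fold import *
import cv2
p,o=fp(1.57);p[2]+=.1
r.servo_line(p,o,speed=.1)
r.reach([.40,-.32,.46],[180,0,20]); r.let_go()
T=r.snapshot("top");S=r.snapshot("scene")
a=S["frame"][150:290,200:340,::-1];c=T["frame"][200:340,240:380,::-1]
cv2.imwrite("pics/l9.png",cv2.resize(np.hstack([a,c]),(800,400),interpolation=2)); cv2.imwrite("pics/s9.png",S["frame"][:,:,::-1]);print(r.sense()["clock"])
for lean in (1.47,1.57):
  for phi in (-95,-100.5):
    a=np.radians(phi);X=np.r_[AX+.088*np.sin(lean)*np.array([np.cos(a),np.sin(a)]),.1135+.088*np.cos(lean)]
    print(lean,phi,[ (round((s["fx"]*c[0]/c[2]+s["cx"]-x0)*2.857+k),round((s["fy"]*c[1]/c[2]+s["cy"]-y0)*2.857)) for s,x0,y0,k in ((T,240,200,400),(S,200,150,0)) for c in [s["R"]@X+s["t"]]])
```

```text
36.6667
1.47 -95 [(782, 270), (41, 283)]
1.47 -100.5 [(780, 286), (33, 274)]
1.57 -95 [(781, 272), (42, 299)]
1.57 -100.5 [(779, 287), (34, 290)]
```

View pics/l9.png

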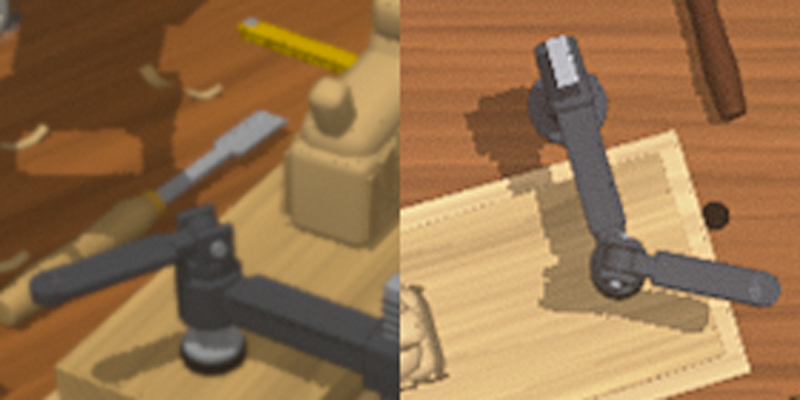

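View pics/s9.png

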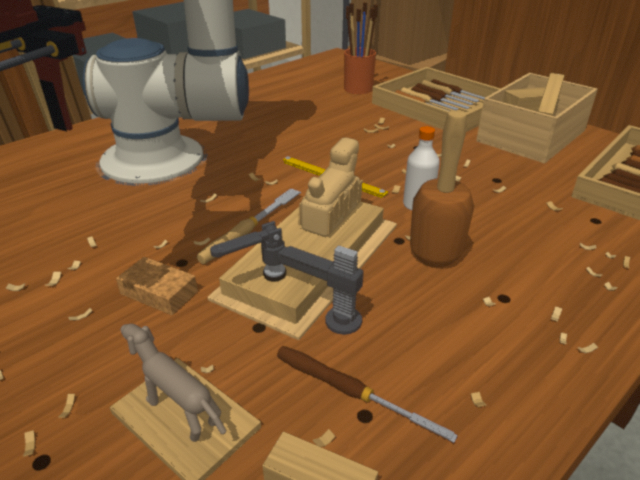

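```bash
python3 -c "
from station import r
r.wait(.3);print(r.hand_in())"
```

```text
the job is handed in; nothing more can be done
None
```

I clamped the board and handed the job in at about 37 s. The least certain point is how snug the foot was before I folded the lever.

**Screwing in:** I led the raised lever round clockwise with closed fingers, about 3.6 rad. The resistance began to rise at about −67° to −71° (lever direction, measured at the base). I stopped at −99°, roughly 0.5 to 0.6 rad later. By the task's figure of 3 N per 0.1 rad, that puts about 15 to 17 N on the foot.

**Folding:** I pushed the lever down by its back face until it met a hard stop. The last 9 finger steps raised the force from about 2 N to 20 N while the finger sank only about 1 mm. I then lifted off, moved away and opened the gripper.

**Last checks:**
- In the final top and scene pictures, the lever tip lies where a level lever at −100.5° should be, and it stayed down with nothing touching it.
- The clay dog looks the same as in the first picture.
- The robot was touching nothing at hand-in.

**What did not agree:** the torque I read with the arm stopped was only about 0.14 to 0.16 Nm in total. That is roughly 0.1 Nm above free turning, at the bottom of the snug range. The angle past first contact suggests about 0.24 Nm. Stopped readings ran low all along; free turning also read well below its stated 0.05 Nm. I therefore trusted the angle, and I did not measure the foot force directly.

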